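Lay a tall carton down on its shipping board

TASK

The tall carton has to travel lying down on the thin plywood board beside it. Without lifting it, and pushing gently so the cardboard is not crushed, slide it upright along the table until its broad face butts squarely against the board's near end, pause, then push its top so that it tips over that end and lies on its broad side on the board. Then push it along until it lies centred and straight on the board, with no part hanging over an edge, and leave the lamps, the cup and the pan where they are.

Things in the scene. Friction and masses are not known exactly. Their poses are not given: they have to be found in the camera images.
- carton: Brown cardboard carton, upright: 120 mm wide (its x), 90 deep (its y), 180 tall (its z), 0.4 to 0.8 kg, loose; origin at the centre of its underside. A broad face (120 x 180, at y = +-45 mm) looks towards the board, turned up to 0.2 rad, 30 to 105 mm off; left or right of it. Crushed by over 20 N. Smooth (friction 0.22 to 0.34): pushed below 100 mm height it slides upright, if nothing broader above the fingers meets its top first.
- carton_center (a point): The carton's middle and centre of mass, 90 mm above its underside; axes as the carton's. Butted against the board, the carton tips under 1 to 3 N near its top; past about 35 degrees it falls onto the board by itself, unharmed, and lies there with 15 to 65 mm overhanging the end it tipped over, its middle 63 mm above the table.
- board: Plain plywood board fixed on the table, 180 mm wide (its x), 220 long (its y), 18 thick, square edges; origin at the centre of its underside, z up. The carton stands beyond one of its two ends (y = +110 or -110 mm), within 12 mm of its long middle line. The lying carton covers 120 x 180 mm of it, long way along y.
- lamp: Bystander: one (nearer the work) of two copper cone heat lamps with black tops, 220 mm across, 310 mm tall, standing to the robot's right (the other is fixed, closer to the robot's base); origin at the centre of its foot. Leave it alone.
- cup: Bystander: open black round cup, 90 mm across, 85 mm tall, beyond the work; origin at the centre of its foot. Leave it alone.
- pan: Bystander: open steel pan 80 x 150 x 65 mm tall, beyond the work; origin at the centre of its underside. Leave it alone.

How it is judged:
On the way, in this order (a step that is already met when the one before it is completed fails the run):
1. the carton stands upright with its broad face butted squarely against an end of the board (gap under about 10 mm, turned less than 0.12 rad, within 35 mm of the board's middle line) ((y of carton_center in the frame of board between 0.148 and 0.166 m or y of carton_center in the frame of board between -0.166 and -0.148 m) and angle between the y axis of carton and the y axis of board, either way round below 0.12 rad and angle between carton's own z axis and vertical below 0.1 rad and x of carton_center in the frame of board between -0.035 and 0.035 m), for 0.2 s.
2. the carton has been tipped onto its broad side and lies on the board (angle between the y axis of carton and the z axis of board, either way round below 0.1 rad and angle between the z axis of carton and the y axis of board, either way round below 0.15 rad and z of carton_center in the frame of board between 0.055 and 0.071 m), for 0.2 s.
At the end, for the whole second after the job is handed in: The carton lies at rest on its broad side flat on the board (within 0.1 rad), its long way along the board within 0.15 rad, its middle within 15 mm of the board's middle lengthways and 25 mm sideways (so that nothing hangs over); robot clear (all of step 2 and y of carton_center in the frame of board between -0.015 and 0.015 m and x of carton_center in the frame of board between -0.025 and 0.025 m and linear speed of carton below 0.02 m/s and angular speed of carton below 0.1 rad/s); the robot touches nothing.
It fails at once if the carton is pushed or squeezed with more than 20 N (contact force between any of the fingers, the arm and carton above 20 N).
It fails at once if the carton is lifted (its middle over 125 mm above the table) (height (world z) of carton_center above 0.125 m).
It fails at once if the lamp, cup or pan is moved by more than 20 mm (distance of any of lamp, cup, pan from where it was at the start of the episode above 0.02 m).
It also fails if it takes over 67 s, if anything falls off the work surface, if the arm or the gripper's body presses on something with over 40 N, if the wrist force passes 120 N, or if a joint passes its speed limit or range.

ROBOT

A 7-joint arm with a two-finger parallel gripper is mounted at the origin on the work surface. World frame = base frame: x ahead of the robot, y to its left, z up, the work surface at z = 0. Lengths are in m, angles in rad, forces in N, time in s.
With the tool pointing down it reaches from about 0.4 to 0.9 m from the base axis. Payload 5.5 kg.
Tool frame: the origin (TCP) lies on the centre line of the jaws, within the pads' length; the fingertips stand 22 mm ahead of it and the grasp point (between the pads) lies 3 mm ahead of it; z points along the fingers, x is the direction in which the jaws open and shut, and the axes are right-handed (so a half turn about z gives the same grasp; the last joint's range is limited). The gripper opens to 85 mm and grips with 20 to 120 N. Pads are 22 mm wide; open, the fingers measure 114 mm over their backs; the gripper's body (76 mm by 85 mm) begins 54 mm behind the grasp point. The pads swing forward as they close: fully open they stand 13 mm farther back than shut.
Start: joints at [-0.884, 0.501, -0.427, 1.55, 0.221, 1.138, -0.21], TCP at [0.267, 0.593, 0.253] pointing down, gripper open.
Joint ranges: [-2.88, 2.88], [-0.31, 2.03], [-1.54, 1.56], [0.2, 2.42], [-1.41, 4.55], [0.19, 2.02], [-2.57, 2.57]. Speed limits (rad/s): [2.57, 2.57, 3.14, 3.14, 3.14, 3.14, 3.14].

INTERFACE

Orientations are given as a unit quaternion [w, x, y, z].
In Python, from workcell import sensors, eyes, order gives the robot as it stands.
- The arm moves only by the tool step_arm, never from a script. Its argument "rows" is a list of rows, each a list of 3 entries, a list of its own where there are three numbers: the finger opening in m, from 0 to 0.0854, then the shift along the tool's x, y, z in m, then the turn about the tool's z in degrees. In form: [[fingers, [x, y, z], turn], ...]. A call has 1 to 5 rows; each row is the pose to reach, as a shift and turn from the pose commanded when the call began, along the tool's axes at that moment; what a row does not reach only later rows make up. A row lasts 1/10 s, in which the tool goes at most 50 mm and 8.59 degrees, less where a joint would pass 70% of its speed; a pose out of reach is approached as far as the arm can. A call with a gripper value outside its range is refused whole. The fingers move at their own pace and stop on an object; "squeeze" is the grip in N (left out, the last holds). Time passes only in rows, so rows that repeat a pose let the fingers close. It gives the time, the measured TCP pose, the force and the opening at its end, in the units of the state.
- sensors.read_state(): the state, without advancing time (a new reading comes with each control period).
- eyes.capture(name): name is "scene" or "top" or "wrist"; returns (picture, depth): 400x640x3 uint8, red, green, blue; 400x640 float32, m along the optical axis (not along the pixel's ray), 0 where there is no reading.
- eyes.camera_params(name): a dict with "fx", "fy", "cx", "cy" (pixels), "dist_coeffs" ([k1, k2, p1, p2, k3] as OpenCV has them; the pictures are not rectified), "origin" and "rotation" of the camera in the world. Camera axes: x right, y up, looking along -z (the intrinsics and any distortion apply to the point x, -y, -z); pixel columns grow to the right and rows downward; lengths in m; the calibration is good to about 2 mm. A picture is of the moment at which its call begins: read the wrist's pose just before it. camera_params takes no time and is no camera call; for the wrist camera it gives the pose at the moment of the call.
- order.sign_off(): hands the job in, once; it reports no verdict.
The state is a dict: "t": time; "joint_pos": joint angles; "qd": joint speeds; "joint_torque": joint torques, N m; "tcp_pos": TCP position; "tcp_rot": TCP orientation; "wrist_force": force on the tool from outside, world axes, zero at the start; "moment": the same for the moment, N m; "gripper_width": opening from 0.0 (shut) to 1.0 (fully open).
Only numpy, scipy, OpenCV 4.12 (cv2) and the standard library are available. Lean on these libraries where they do the work, as an engineer would, in place of code of your own. Each camera call takes 0.05 s, during which the arm holds its last target.

## Working session

There is one attempt and no reset: what is moved stays moved. The work goes in short steps, Python scripts to look and compute and a tool call to move; the robot and the scene stay as the last step left them, time stands still between calls to the robot, and variables do not carry over. Pictures are saved under pics/ and viewed, and the job is handed in when it is done.

Besides the shell and the picture viewer there is one more tool, called after "Call:" in YAML: its name, and indented under it one key for each argument. step_arm: Moves the arm, as the interface text tells. Its arguments: {"type":"object","properties":{"rows":{"type":"array","items":{"type":"array"}},"squeeze":{"type":"number"}},"required":["rows"]}

```bash
mkdir -p pics; ls; cat > h.py <<'E'
import numpy as np, cv2
from workcell import sensors, eyes, order
def shot(name,tag):
    p=eyes.camera_params(name); im,d=eyes.capture(name)
    cv2.imwrite(f'pics/{tag}.png',im[:,:,::-1]); np.savez(f'pics/{tag}.npz',im=im,d=d,**{k:np.array(v) for k,v in p.items()})
    return im,d,p
def ray(p,uv):
    K=np.array([[p['fx'],0,p['cx']],[0,p['fy'],p['cy']],[0,0,1.]])
    uv=np.asarray(uv,float).reshape(-1,1,2)
    n=cv2.undistortPoints(uv,K,np.array(p['dist_coeffs'],float)).reshape(-1,2)
    c=np.c_[n[:,0],-n[:,1],-np.ones(len(n))]
    return np.array(p['origin']),c@np.array(p['rotation']).T
def onplane(p,uv,z):
    o,r=ray(p,uv); return o+r*((z-o[2])/r[:,2])[:,None]
def cloud(p,d):
    v,u=np.mgrid[0:d.shape[0],0:d.shape[1]]
    o,r=ray(p,np.c_[u.ravel(),v.ravel()]); P=o+r*d.ravel()[:,None]; P[d.ravel()==0]=np.nan
    return P.reshape(*d.shape,3)
E
python3 - <<'E'
from h import *
s=sensors.read_state(); print({k:np.round(v,3) for k,v in s.items()})
for n in ('scene','top'):
    im,d,p=shot(n,n+'0'); print(n,np.round(p['origin'],3),np.round(p['rotation'],3).tolist(),p['fx'],p['dist_coeffs'],(d>0).mean())
E
```

```text
pics
{'t': np.float64(0.0), 'joint_pos': array([-0.884,  0.502, -0.427,  1.551,  0.221,  1.138, -0.21 ]), 'qd': array([-0.002,  0.002, -0.002, -0.   , -0.001,  0.   ,  0.001]), 'joint_torque': array([-0.0000e+00, -5.6952e+01, -5.8160e+00, -2.8095e+01,  1.1000e-02,
        1.2000e-02, -0.0000e+00]), 'tcp_pos': array([0.267, 0.592, 0.252]), 'tcp_rot': array([ 0.   ,  0.84 ,  0.543, -0.001]), 'wrist_force': array([-0.24,  0.17,  1.02]), 'moment': array([ 0.063, -0.001, -0.033]), 'gripper_width': np.float64(1.0)}
scene [ 1.283 -0.343  1.224] [0.747, 0.209, 0.176, 0.607] 508.19924903397254 [0.04777575 0.         0.         0.         0.        ] 0.99596875
top [ 0.389 -0.218  1.4  ] [0.705, 0.051, -0.063, -0.704] 461.03810556427425 [-0.09037451  0.          0.          0.          0.        ] 0.99589453125
```

```bash
python3 - <<'E'
s=open('h.py').read()
s=s.replace("c@np.array(p['rotation']).T","c@Rq(p['rotation']).T").replace("def shot","from scipy.spatial.transform import Rotation as Ro\ndef Rq(q): q=np.array(q); return Ro.from_quat([q[1],q[2],q[3],q[0]]).as_matrix()\ndef shot")
open('h.py','w').write(s)
E
python3 - <<'E'
from h import *
for n in ('scene0','top0'):
    z=np.load(f'pics/{n}.npz'); P=cloud(z,z['d']); print(np.nanmedian(P[...,2]), P[200,320],P[100,100],P[300,500])
E
```

```text
-0.0024923343997650393 [ 0.56412525 -0.18929225 -0.00198779] [-0.67639424 -1.06690522 -0.73324033] [0.94091494 0.18560344 0.00180143]
-0.0026632453943999934 [ 6.07529333e-01 -2.14543419e-01  1.26099244e-04] [ 9.34454715e-01  5.02198351e-01 -7.48828911e-05] [ 0.25382955 -1.05392362 -0.75045403]
```

View pics/scene0.png

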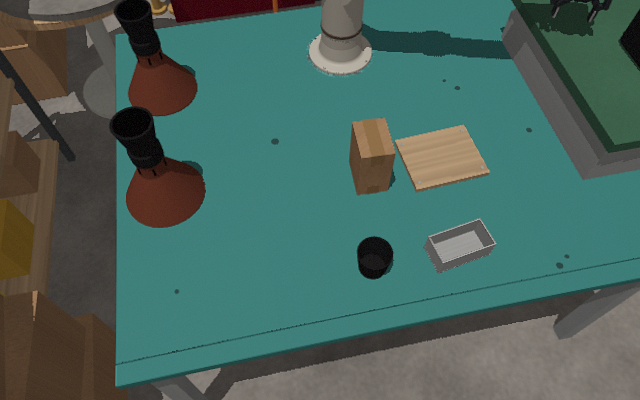

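View pics/top0.png

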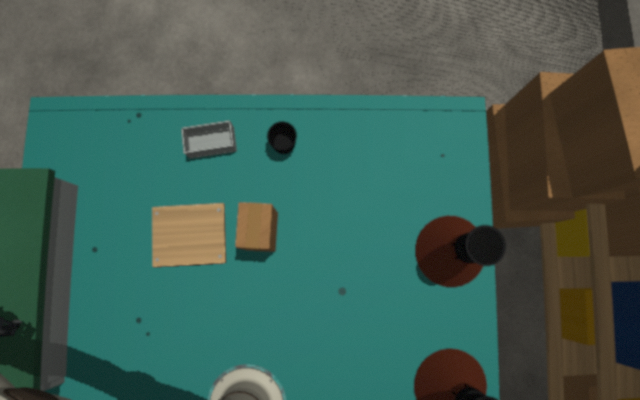

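The scene view shows the carton at (371,155) and the board at (442,157). In the top view they are at (255,227) and (188,235). The lamps are to the right, and the cup and pan are beyond the work.

```bash
cat >> h.py <<'E'
def rect(P,m):
    q=P[m][:,:2].astype(np.float32); (c,sz,a)=cv2.minAreaRect(q); return np.round(c,4),np.round(sz,4),a,len(q)
def big(m):
    n,l,st,_=cv2.connectedComponentsWithStats(m.astype(np.uint8)); return l==(1+np.argmax(st[1:,4]))
def boardmask(im,P):
    hsv=cv2.cvtColor(im,cv2.COLOR_RGB2HSV); x,y,z=[P[...,i] for i in range(3)]
    wood=(hsv[...,0]<28)&(hsv[...,1]>50)&(hsv[...,2]>60)
    reg=(x>.25)&(x<.9)&(y>-.35)&(y<.5)
    return wood,reg
E
python3 - <<'E'
from h import *
for n in ('scene0','top0'):
    z=np.load(f'pics/{n}.npz'); P=cloud(z,z['d']); w,r=boardmask(z['im'],P)
    b=big(w&r&(P[...,2]>.008)&(P[...,2]<.03)); c=big(r&(P[...,2]>.165)&(P[...,2]<.2)&w)
    for k,m in (('board',b),('cart',c)):
        print(n,k,rect(P,m),np.nanmedian(P[m][:,2]))
        q=cv2.boxPoints(cv2.minAreaRect(np.argwhere(m)[:,::-1].astype(np.float32)))
        print(np.round(onplane(z,q,.018 if k=='board' else .18)[:,:2],4).tolist())
    for k,m in (('cup/pan',r&(P[...,2]>.03)&(P[...,2]<.1)&~w),):
        nn,l,st,ce=cv2.connectedComponentsWithStats(m.astype(np.uint8))
        for i in range(1,nn):
            if st[i,4]>80: print(n,k,ce[i],rect(P,l==i),np.nanmax(P[l==i][:,2]))
E
```

```text
scene0 board (array([0.5006, 0.1836]), array([0.1855, 0.2246]), 3.5235772132873535, 3931) 0.015922730762154114
[[0.4197, 0.0665], [0.3997, 0.3304], [0.59, 0.2951], [0.6052, 0.0489]]
scene0 cart (array([ 0.513 , -0.0388]), array([0.0906, 0.1261]), 87.06661224365234, 1395) 0.17789478618621724
[[0.4538, -0.0822], [0.4502, 0.0169], [0.5854, -0.0], [0.5879, -0.0939]]
scene0 cup/pan [460.38085743 242.43469591] (array([0.7917, 0.1266]), array([0.083 , 0.1538]), 9.516218185424805, 1003) 0.06984144135816028
scene0 cup/pan [374.24596774 254.09139785] (array([ 0.7896, -0.1007]), array([0.0872, 0.0892]), 82.53902435302734, 744) 0.09115872764660349
top0 board (array([0.499 , 0.1825]), array([0.1794, 0.2196]), 3.7991716861724854, 4226) 0.017354102133376625
[[0.5812, 0.3046], [0.5944, 0.0799], [0.4162, 0.0641], [0.4024, 0.2845]]
top0 cart (array([ 0.5113, -0.0376]), array([0.0895, 0.12  ]), 86.75801849365234, 1484) 0.17925295610529002
[[0.4551, 0.0087], [0.5751, 0.0023], [0.5678, -0.0877], [0.4481, -0.08]]
top0 cup/pan [207.00482315 137.47427653] (array([0.7906, 0.1266]), array([0.0834, 0.1514]), 8.883105278015137, 622) 0.07408251277685696
top0 cup/pan [280.80335731 134.26378897] (array([ 0.7873, -0.0991]), array([0.0894, 0.0877]), 44.86348342895508, 417) 0.0919820612701685
```

```bash
cat >> h.py <<'E'
def go(x,y,z,ang=None,off=(0,0,0)):
    s=sensors.read_state(); R=Rq(s['tcp_rot']); D=np.array([x,y,z])-s['tcp_pos']
    a=np.degrees(np.arctan2(R[1,0],R[0,0]))
    print('t',round(float(s['t']),2),'at',np.round(s['tcp_pos'],4),'ang',round(a,2),'shift',np.round(D@R,4),'dist',round(float(np.linalg.norm(D)),3), 'turn',None if ang is None else round((a-ang+180)%360-180,2),'F',np.round(s['wrist_force'],1))
E
python3 -c "
from h import *
go(.48,.45,.28,93.65)"
```

```text
t 0.1 at [0.2671 0.5919 0.2524] ang 65.72 shift [-0.0419  0.2524 -0.0276] dist 0.257 turn -27.93 F [1.1 0.2 0.2]
```

Call:
step_arm:
  rows:
    - [0.085,[-0.008,0.05,-0.01],-6]
    - [0.085,[-0.016,0.1,-0.02],-12]
    - [0.085,[-0.025,0.15,-0.028],-18]
    - [0.085,[-0.034,0.2,-0.028],-24]
    - [0.085,[-0.042,0.25,-0.028],-28]

```text
t: 0.6
tcp_pos: [0.4743, 0.4533, 0.2814]
tcp_rot: [0.0, 0.682, 0.731, 0.0]
wrist_force: [0.4, 1.5, 0.0]
gripper_width: 0.994
```

```bash
python3 -c "
from h import *
go(.50,.20,.28,93.65)
go(.50,-.22,.28,93.65)"
```

```text
t 0.6 at [0.4743 0.4533 0.2814] ang 93.95 shift [-0.2545  0.0082  0.0014] dist 0.255 turn 0.3 F [0.4 1.5 0. ]
t 0.6 at [0.4743 0.4533 0.2814] ang 93.95 shift [-0.6735 -0.0207  0.0014] dist 0.674 turn 0.3 F [0.4 1.5 0. ]
```

Call:
step_arm:
  rows:
    - [0.085,[-0.05,0,0],0]
    - [0.085,[-0.1,0,0],0]
    - [0.085,[-0.15,0,0],0]
    - [0.085,[-0.2,0,0],0]
    - [0.085,[-0.25,0,0],0]

```text
t: 1.1
tcp_pos: [0.4887, 0.203, 0.2809]
tcp_rot: [-0.0, 0.684, 0.73, -0.0]
wrist_force: [1.7, -1.0, 0.8]
gripper_width: 0.996
```

Call:
step_arm:
  rows:
    - [0.085,[-0.05,0,0],0]
    - [0.085,[-0.1,0,0],0]
    - [0.085,[-0.15,0,0],0]
    - [0.085,[-0.2,0,0],0]
    - [0.085,[-0.25,0,0],0]

```text
t: 1.6
tcp_pos: [0.5048, -0.0462, 0.2812]
tcp_rot: [-0.0, 0.684, 0.73, -0.0]
wrist_force: [1.0, 0.8, -0.1]
gripper_width: 0.992
```

Call:
step_arm:
  rows:
    - [0.085,[-0.05,0,0],0]
    - [0.085,[-0.1,0,0],0]
    - [0.085,[-0.15,0,0],0]
    - [0.085,[-0.18,0,0],0]
    - [0.085,[-0.18,0,0],0]

```text
t: 2.1
tcp_pos: [0.5155, -0.2302, 0.2805]
tcp_rot: [0.0, 0.687, 0.727, -0.001]
wrist_force: [-0.9, 0.2, 0.2]
gripper_width: 0.993
```

```bash
python3 -c "
from h import *
go(.50,-.22,.28,93.65)
shot('scene','s1'); shot('wrist','w1')
z=np.load('pics/s1.npz'); cv2.imwrite('pics/s1c.png',cv2.resize(z['im'][0:200,220:480,::-1],None,fx=3,fy=3)[:600])"
```

```text
t 2.1 at [ 0.5155 -0.2302  0.2805] ang 93.22 shift [ 0.011  -0.0149  0.0005] dist 0.019 turn -0.43 F [-0.9  0.2  0.2]
```

View pics/s1c.png

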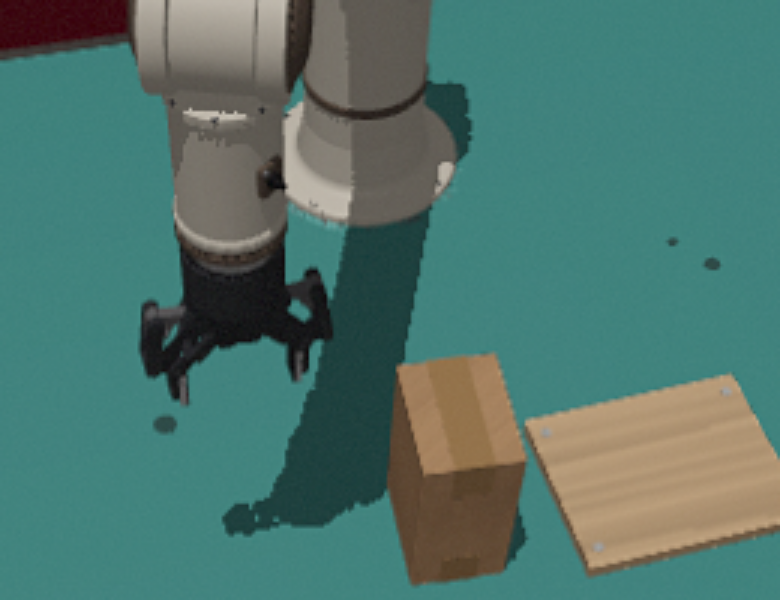

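View pics/w1.png

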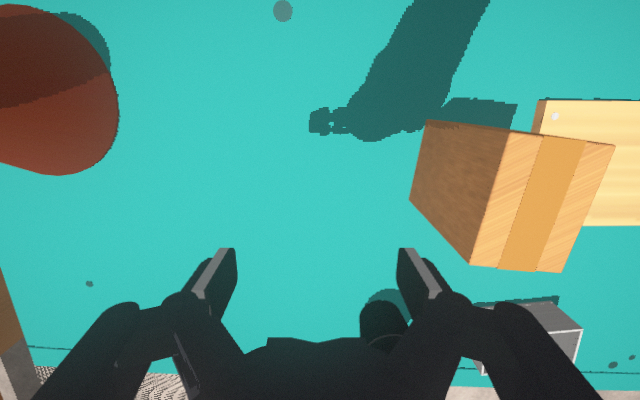

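The scene crop shows the open gripper left of the carton, with outer knuckles that bulge out above the finger pads. The wrist view shows the carton at (515,195) and the pads at (220,275) and (410,275). I'll measure the gripper profile from depth.

```bash
python3 - <<'E'
from h import *
s=sensors.read_state();R=Rq(s['tcp_rot']);t=s['tcp_pos']
z=np.load('pics/s1.npz'); P=cloud(z,z['d']).reshape(-1,3); Q=(P-t)@R
m=(abs(Q[:,0])<.12)&(abs(Q[:,1])<.09)&(Q[:,2]>-.2)&(Q[:,2]<.06)
Q=Q[m]
for a in np.arange(-.15,.05,.01):
    k=Q[(Q[:,2]>=a)&(Q[:,2]<a+.01)]
    if len(k): print(round(a,2),len(k),'x',np.round([k[:,0].min(),k[:,0].max()],3),'y',np.round([k[:,1].min(),k[:,1].max()],3))
E
```

```text
-0.15 160 x [-0.043  0.028] y [-0.001  0.042]
-0.14 114 x [-0.043  0.029] y [-0.002  0.04 ]
-0.13 110 x [-0.044  0.028] y [-0.005  0.041]
-0.12 103 x [-0.044  0.027] y [0.003 0.04 ]
-0.11 38 x [-0.044  0.027] y [0.001 0.039]
-0.1 149 x [-0.074  0.061] y [-0.011  0.016]
-0.09 187 x [-0.075  0.061] y [-0.01   0.024]
-0.08 159 x [-0.076  0.064] y [-0.011  0.022]
-0.07 123 x [-0.078  0.063] y [-0.007  0.021]
-0.06 173 x [-0.079  0.065] y [-0.014  0.021]
-0.05 161 x [-0.08   0.066] y [-0.016  0.019]
-0.04 71 x [-0.079  0.063] y [-0.012  0.017]
-0.03 26 x [-0.062  0.048] y [0.007 0.014]
-0.02 39 x [-0.063  0.048] y [-0.007  0.014]
-0.01 33 x [-0.063  0.048] y [-0.003  0.014]
0.0 23 x [-0.062  0.048] y [-0.003  0.014]
0.01 2 x [0.036 0.04 ] y [-0.001  0.01 ]
```

```bash
python3 - <<'E'
from h import *
s=sensors.read_state();R=Rq(s['tcp_rot']);t=s['tcp_pos']
p=eyes.camera_params('wrist'); print('cam in tool',np.round((np.array(p['origin'])-t)@R,3), 'j',np.round(s['joint_pos'],2))
z=np.load('pics/w1.npz'); print(z['fx'])
# gripper seen from the wrist
P=cloud(z,z['d']).reshape(-1,3); Q=(P-t)@R
m=(abs(Q[:,0])<.12)&(abs(Q[:,1])<.09)&(Q[:,2]>-.15)&(Q[:,2]<.06)&np.isfinite(Q[:,0]); Q=Q[m]
for a in np.arange(-.12,.05,.01):
    k=Q[(Q[:,2]>=a)&(Q[:,2]<a+.01)]
    if len(k): print(round(a,2),len(k),'x',np.round([k[:,0].min(),k[:,0].max()],3),'y',np.round([k[:,1].min(),k[:,1].max()],3))
go(.499,-.215,.28,183.65)
E
```

```text
cam in tool [ 0.001 -0.081 -0.121] j [ 0.49  0.29 -0.16  1.75  0.05  1.1   1.95]
281.29070043358945
-0.08 5345 x [-0.073  0.07 ] y [-0.022 -0.009]
-0.07 12164 x [-0.074  0.07 ] y [-0.021  0.004]
-0.06 9769 x [-0.075  0.072] y [-0.019  0.013]
-0.05 8339 x [-0.076  0.073] y [-0.019  0.013]
-0.04 1877 x [-0.074  0.072] y [-0.015  0.011]
-0.03 1533 x [-0.058  0.055] y [-0.013  0.01 ]
-0.02 1360 x [-0.059  0.055] y [-0.013  0.011]
-0.01 1066 x [-0.058  0.054] y [-0.013  0.01 ]
-0.0 563 x [-0.057  0.053] y [-0.013  0.011]
t 2.2 at [ 0.5165 -0.2241  0.2806] ang 93.61 shift [ 0.0102 -0.0168  0.0006] dist 0.02 turn -90.04 F [-0.5  0.7  0. ]
```

Call:
step_arm:
  rows:
    - [0.035,[0,0,0],8.5]
    - [0.035,[0,0,0],17]
    - [0.035,[0,0,0],25.5]
    - [0.035,[0,0,0],34]
    - [0.035,[0,0,0],42.5]

```text
t: 2.7
tcp_pos: [0.5172, -0.2212, 0.2811]
tcp_rot: [-0.001, 0.902, 0.431, 0.0]
wrist_force: [-0.5, 0.7, -0.4]
gripper_width: 0.408
```

Call:
step_arm:
  rows:
    - [0.035,[0,0,0],8.5]
    - [0.035,[0,0,0],17]
    - [0.035,[0,0,0],25.5]
    - [0.035,[0,0,0],34]
    - [0.035,[0,0,0],42.5]

```text
t: 3.2
tcp_pos: [0.5172, -0.2211, 0.2811]
tcp_rot: [-0.001, 0.997, 0.075, -0.0]
wrist_force: [-0.1, -0.4, -0.0]
gripper_width: 0.414
```

Call:
step_arm:
  rows:
    - [0.035,[0,0,0],5]
    - [0.035,[0,0,0],5]
    - [0.035,[0,0,0],5]

```text
t: 3.5
tcp_pos: [0.5172, -0.2221, 0.2812]
tcp_rot: [-0.0, 0.999, 0.035, -0.0]
wrist_force: [-0.6, 0.5, 0.9]
gripper_width: 0.408
```

```bash
python3 - <<'E'
from h import *
s=sensors.read_state();R=Rq(s['tcp_rot']);t=s['tcp_pos']
shot('wrist','w2')
z=np.load('pics/w2.npz')
P=cloud(z,z['d']).reshape(-1,3); Q=(P-t)@R
m=(abs(Q[:,0])<.12)&(abs(Q[:,1])<.05)&(Q[:,2]>-.15)&(Q[:,2]<.04)&np.isfinite(Q[:,0]); Q=Q[m]
for a in np.arange(-.12,.04,.01):
    k=Q[(Q[:,2]>=a)&(Q[:,2]<a+.01)]
    if len(k): print(round(a,2),len(k),'x',np.round([k[:,0].min(),k[:,0].max()],3),'y',np.round([k[:,1].min(),k[:,1].max()],3), k[:,2].max())
print(s['gripper_width'],np.round(s['joint_pos'],2),np.round(R,3).tolist())
go(.520,-.145,.135,3.65)
E
```

```text
-0.08 5208 x [-0.067  0.067] y [-0.022 -0.009] -0.07000017405792706
-0.07 11308 x [-0.066  0.065] y [-0.02   0.004] -0.06000026507597937
-0.06 9717 x [-0.062  0.061] y [-0.02   0.012] -0.05000095581535139
-0.05 4354 x [-0.057  0.057] y [-0.019  0.013] -0.04000041621576996
-0.04 6098 x [-0.053  0.054] y [-0.015  0.012] -0.030000287394440394
-0.03 1753 x [-0.05  0.05] y [-0.015  0.011] -0.020022751438716783
-0.02 1048 x [-0.034  0.034] y [-0.013  0.011] -0.010008344590638204
-0.01 828 x [-0.031  0.031] y [-0.013  0.011] -1.1646586678125813e-06
-0.0 695 x [-0.032  0.031] y [-0.013  0.01 ] 0.009999119770541154
0.01 377 x [-0.031  0.03 ] y [-0.013  0.011] 0.019827574574699348
0.02 11 x [-0.018  0.018] y [0.004 0.008] 0.021229154188614582
0.40809229039401235 [ 0.29  0.29  0.08  1.76 -0.02  1.1   0.45] [[0.998, 0.07, -0.0], [0.07, -0.998, 0.001], [-0.0, -0.001, -1.0]]
t 3.55 at [ 0.5171 -0.2225  0.2812] ang 3.95 shift [ 0.0082 -0.0771  0.1463] dist 0.166 turn 0.3 F [-1.3  0.4 -0.3]
```

View pics/w2.png

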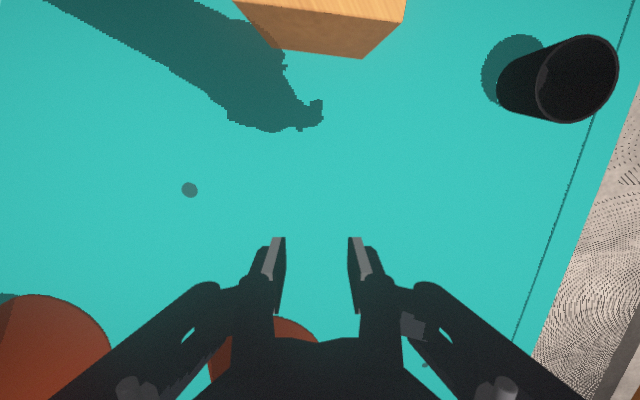

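```bash
python3 - <<'E'
from h import *
s=sensors.read_state();R=Rq(s['tcp_rot']);t=s['tcp_pos']
z=np.load('pics/w2.npz')
P=cloud(z,z['d']).reshape(-1,3); Q=(P-t)@R
m=(abs(Q[:,0])<.12)&(abs(Q[:,1])<.05)&(Q[:,2]>-.15)&(Q[:,2]<.04)&np.isfinite(Q[:,0]); Q=Q[m]
for a in np.arange(-.08,.022,.004):
    k=Q[(Q[:,2]>=a)&(Q[:,2]<a+.004)]
    if len(k): i=k[:,1].argmin(); print(round(a,3),len(k),'y',np.round([k[:,1].min(),np.percentile(k[:,1],5)],4),'at x',round(k[i,0],3))
E
```

```text
-0.08 736 y [-0.0226 -0.0218] at x 0.017
-0.076 2154 y [-0.0222 -0.0215] at x -0.013
-0.072 4883 y [-0.0216 -0.0201] at x -0.01
-0.068 4646 y [-0.02   -0.0186] at x 0.015
-0.064 4085 y [-0.0197 -0.0186] at x -0.016
-0.06 4317 y [-0.0201 -0.0185] at x 0.016
-0.056 3833 y [-0.0198 -0.0185] at x 0.013
-0.052 2581 y [-0.0194 -0.0187] at x 0.021
-0.048 1923 y [-0.0194 -0.0186] at x -0.018
-0.044 1420 y [-0.0181 -0.0141] at x 0.016
-0.04 2085 y [-0.0146 -0.0137] at x 0.021
-0.036 3315 y [-0.0156 -0.0136] at x -0.041
-0.032 1224 y [-0.0158 -0.0149] at x 0.043
-0.028 802 y [-0.0155 -0.0147] at x -0.025
-0.024 434 y [-0.0152 -0.0146] at x 0.024
-0.02 595 y [-0.0139 -0.0129] at x -0.027
-0.016 295 y [-0.0129 -0.0125] at x -0.022
-0.012 345 y [-0.0128 -0.0124] at x 0.018
-0.008 339 y [-0.0132 -0.0123] at x -0.019
-0.004 298 y [-0.0128 -0.0124] at x 0.024
0.0 291 y [-0.0131 -0.0124] at x 0.021
0.004 272 y [-0.0127 -0.0125] at x 0.021
0.008 251 y [-0.0129 -0.0124] at x -0.022
0.012 189 y [-0.0127 -0.0124] at x 0.024
0.016 73 y [-0.0123 -0.012 ] at x 0.021
0.02 11 y [0.0039 0.0039] at x -0.018
```

```bash
cat >> h.py <<'E'
BC=np.array([.4995,.183]); BA=np.radians(93.65); BY=np.array([np.cos(BA),np.sin(BA)]); BX=np.array([BY[1],-BY[0]])
def gob(x,s,z,ang=3.65):
    q=BC+x*BX+s*BY; st=sensors.read_state(); d=st['tcp_pos'][:2]-BC; print('board x,s now',np.round([d@BX,d@BY],4)); go(q[0],q[1],z,ang)
E
python3 -c "
from h import *
gob(0,-.33,.136)"
```

```text
board x,s now [-0.0082 -0.4058]
t 3.55 at [ 0.5171 -0.2225  0.2812] ang 3.95 shift [ 0.0086 -0.0757  0.1453] dist 0.164 turn 0.3 F [-1.3  0.4 -0.3]
```

Call:
step_arm:
  rows:
    - [0.035,[0.003,-0.025,0.04],0.3]
    - [0.035,[0.006,-0.05,0.08],0.3]
    - [0.035,[0.0085,-0.075,0.115],0.3]
    - [0.035,[0.0085,-0.0755,0.144],0.3]
    - [0.035,[0.0085,-0.0755,0.1445],0.3]

```text
t: 4.05
tcp_pos: [0.5175, -0.1456, 0.133]
tcp_rot: [-0.001, 0.999, 0.032, -0.004]
wrist_force: [-1.9, 1.0, -0.6]
gripper_width: 0.41
```

```bash
python3 -c "
from h import *
gob(0,-.29,.136)
gob(0,-.218,.136)"
```

```text
board x,s now [-0.003  -0.3291]
t 4.05 at [ 0.5175 -0.1456  0.133 ] ang 3.65 shift [ 0.0029 -0.0391 -0.0029] dist 0.039 turn -0.0 F [-1.9  1.  -0.6]
board x,s now [-0.003  -0.3291]
t 4.05 at [ 0.5175 -0.1456  0.133 ] ang 3.65 shift [ 0.0029 -0.1111 -0.0027] dist 0.111 turn -0.0 F [-1.9  1.  -0.6]
```

Call:
step_arm:
  rows:
    - [0.035,[0.003,-0.01,-0.002],0]
    - [0.035,[0.003,-0.02,-0.002],0]
    - [0.035,[0.003,-0.03,-0.002],0]
    - [0.035,[0.003,-0.037,-0.002],0]
    - [0.035,[0.003,-0.037,-0.002],0]

```text
t: 4.55
tcp_pos: [0.5218, -0.1091, 0.1396]
tcp_rot: [-0.0, 1.0, 0.031, 0.001]
wrist_force: [-0.7, -0.3, 0.0]
gripper_width: 0.411
```

Call:
step_arm:
  rows:
    - [0.035,[0,-0.005,0],0]
    - [0.035,[0,-0.01,0],0]
    - [0.035,[0,-0.015,0],0]
    - [0.035,[0,-0.02,0],0]
    - [0.035,[0,-0.025,0],0]

```text
t: 5.05
tcp_pos: [0.5198, -0.0857, 0.1388]
tcp_rot: [-0.0, 1.0, 0.03, -0.0]
wrist_force: [-0.1, -0.5, 1.4]
gripper_width: 0.41
```

```bash
cat > look.py <<'E'
import sys
from h import *
gob(0,-.218,.136)
for n in sys.argv[2:]:
    im,d,p=shot(n,n+sys.argv[1]); P=cloud(p,d); w,r=boardmask(im,P)
    c=big(r&(P[...,2]>.16)&(P[...,2]<.2)&w)
    rc=rect(P,c); q=rc[0]-BC; print(n,rc,'board frame',np.round([q@BX,q@BY],4),'zrange',np.round(np.percentile(P[c][:,2],[2,98]),4))
    # long edge direction by the line fitted
E
python3 look.py a scene top
```

```text
board x,s now [ 0.0031 -0.2694]
t 5.05 at [ 0.5198 -0.0857  0.1388] ang 3.39 shift [-0.0034 -0.0514  0.0028] dist 0.052 turn -0.26 F [-0.1 -0.5  1.4]
scene (array([ 0.5153, -0.0234]), array([0.0911, 0.1253]), 88.36001586914062, 1132) board frame [ 0.0026 -0.207 ] zrange [0.1635 0.1863]Traceback (most recent call last):
  File "look.py", line 6, in <module>
    c=big(r&(P[...,2]>.16)&(P[...,2]<.2)&w)
  File "h.py", line 24, in big
    n,l,st,_=cv2.connectedComponentsWithStats(m.astype(np.uint8)); return l==(1+np.argmax(st[1:,4]))
                                                                                ~~~~~~~~~^^^^^^^^^^
    return _wrapfunc(a, 'argmax', axis=axis, out=out, **kwds)
    return bound(*args, **kwds)
ValueError: attempt to get argmax of an empty sequence
```

View pics/scenea.png

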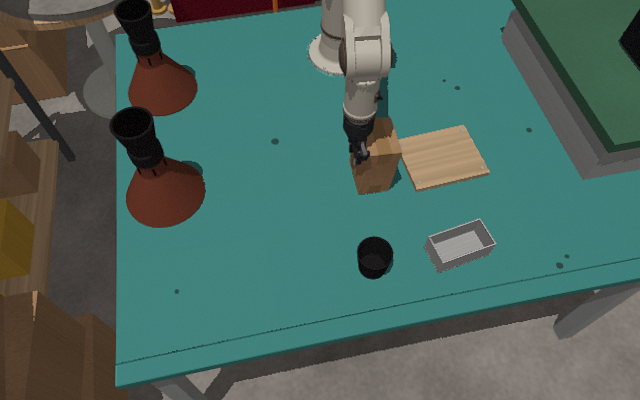

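The carton is sliding upright: its top is at (383,135) in the scene view, with the gripper behind it at (357,145). I'll keep pushing.

Call:
step_arm:
  rows:
    - [0.035,[-0.001,-0.005,0.002],0]
    - [0.035,[-0.002,-0.011,0.002],-0.2]
    - [0.035,[-0.003,-0.017,0.002],-0.2]
    - [0.035,[-0.003,-0.023,0.002],-0.2]
    - [0.035,[-0.003,-0.028,0.002],-0.2]

```text
t: 5.65
tcp_pos: [0.515, -0.057, 0.1368]
tcp_rot: [-0.0, 0.999, 0.032, -0.0]
wrist_force: [0.2, -0.7, 0.7]
gripper_width: 0.413
```

```bash
python3 look.py b scene
```

```text
board x,s now [ 2.000e-04 -2.405e-01]
t 5.65 at [ 0.515  -0.057   0.1368] ang 3.66 shift [-0.0002 -0.0225  0.0008] dist 0.023 turn 0.01 F [ 0.2 -0.7  0.7]
scene (array([0.5163, 0.0143]), array([0.1087, 0.124 ]), 88.47461700439453, 1320) board frame [ 0.006  -0.1694] zrange [0.1624 0.1969]
```

```bash
python3 -c "
from h import *
shot('scene','s3')
z=np.load('pics/s3.npz'); cv2.imwrite('pics/s3c.png',cv2.resize(z['im'][90:220,310:500,::-1],None,fx=4,fy=4))"
```

```text
(no output)
```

View pics/s3c.png

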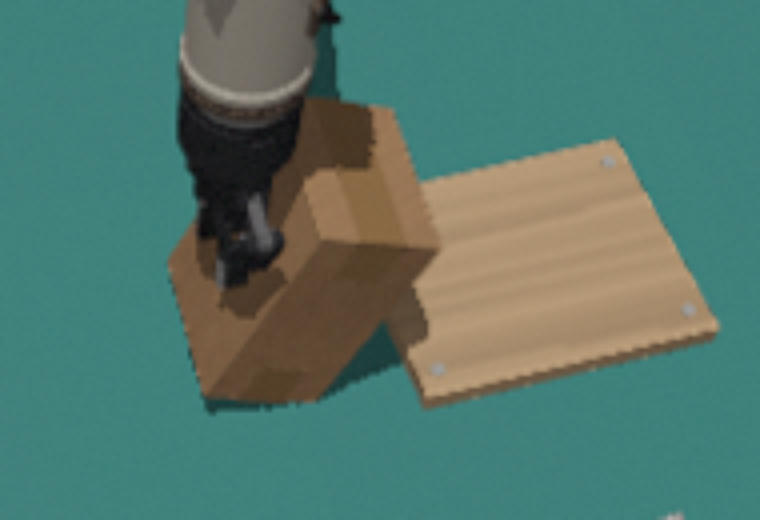

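The carton is tilting about its front edge, with its lower front at (310,400) in the crop and its top leaning over the board. I'll back off straight away so it rights itself.

Call:
step_arm:
  rows:
    - [0.035,[0,0.008,0],0]
    - [0.035,[0,0.016,0],0]
    - [0.035,[0,0.024,0],0]
    - [0.035,[0,0.032,0],0]
    - [0.035,[0,0.04,0],0]

```text
t: 6.25
tcp_pos: [0.5176, -0.0993, 0.1367]
tcp_rot: [0.0, 1.0, 0.031, -0.0]
wrist_force: [-0.2, 0.4, 0.9]
gripper_width: 0.411
```

```bash
python3 look.py c scene; python3 -c "
from h import *
z=np.load('pics/scenec.npz'); cv2.imwrite('pics/s4c.png',cv2.resize(z['im'][90:220,310:500,::-1],None,fx=4,fy=4))"
```

```text
board x,s now [ 1.000e-04 -2.829e-01]
t 6.25 at [ 0.5176 -0.0993  0.1367] ang 3.56 shift [-0.0002 -0.0649  0.0007] dist 0.065 turn -0.09 F [-0.2  0.4  0.9]
scene (array([ 0.5149, -0.0355]), array([0.1276, 0.091 ]), 0.9734522104263306, 1172) board frame [ 0.0015 -0.219 ] zrange [0.1629 0.1824]
```

View pics/s4c.png

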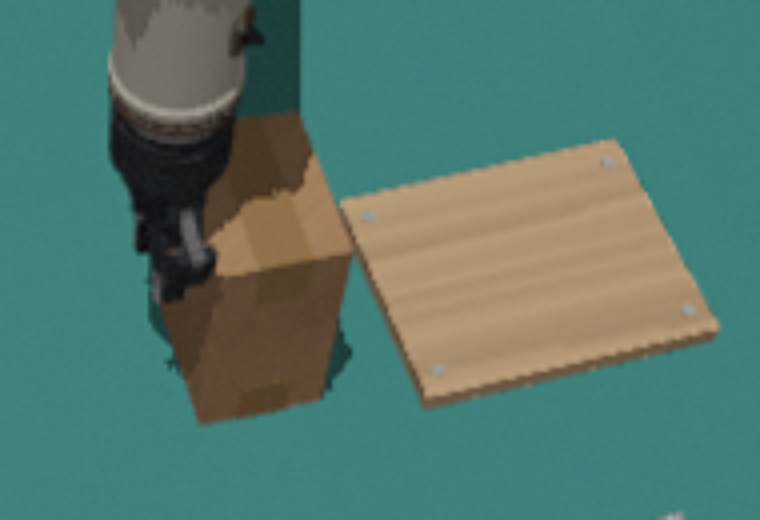

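The carton stands upright again at (270,300) in the crop. The fingers across the face sit too high and tip it. I'll retreat, turn the open gripper 90 degrees and push low with the outer bar of its leading finger.

```bash
python3 -c "
from h import *
gob(0.006,-.375,.13,93.65)"
```

```text
board x,s now [ 1.000e-04 -2.844e-01]
t 6.3 at [ 0.5177 -0.1008  0.1368] ang 3.47 shift [0.0062 0.0906 0.0069] dist 0.091 turn -90.18 F [ 0.6 -0.9  0.5]
```

Call:
step_arm:
  rows:
    - [0.035,[0.001,0.02,0],0]
    - [0.035,[0.003,0.05,0],0]
    - [0.035,[0.006,0.08,0],-6]
    - [0.06,[0.006,0.09,0.005],-14]
    - [0.085,[0.006,0.09,0.01],-22]

```text
t: 6.8
tcp_pos: [0.5293, -0.1904, 0.1268]
tcp_rot: [0.001, 0.975, 0.223, 0.0]
wrist_force: [0.1, 0.4, -0.7]
gripper_width: 0.738
```

Call:
step_arm:
  rows:
    - [0.085,[0,0,0],-8.5]
    - [0.085,[0,0,0.01],-17]
    - [0.085,[0,0,0.02],-25.5]
    - [0.085,[0,0,0.03],-34]
    - [0.085,[0,0,0.04],-42.5]

```text
t: 7.3
tcp_pos: [0.5294, -0.1873, 0.0864]
tcp_rot: [-0.0, 0.827, 0.563, 0.0]
wrist_force: [-0.1, -0.1, -0.2]
gripper_width: 0.993
```

Call:
step_arm:
  rows:
    - [0.085,[0,0,0.01],-8.5]
    - [0.085,[0,0,0.02],-17]
    - [0.085,[0,0,0.03],-25.5]
    - [0.085,[0,0,0.03],-25.5]

```text
t: 7.7
tcp_pos: [0.5282, -0.1872, 0.0554]
tcp_rot: [-0.001, 0.684, 0.729, -0.0]
wrist_force: [-0.1, -0.8, -0.8]
gripper_width: 0.995
```

```bash
python3 - <<'E'
from h import *
gob(0.006,-.365,.025,93.65)
for n in ('scene','top'):
    im,d,p=shot(n,n+'d'); P=cloud(p,d); w,r=boardmask(im,P)
    c=big(r&(P[...,2]>.16)&(P[...,2]<.2)&w); rc=rect(P,c); q=rc[0]-BC; print(n,rc,np.round([q@BX,q@BY],4))
E
```

```text
board x,s now [ 0.0051 -0.3713]
t 7.7 at [ 0.5282 -0.1872  0.0554] ang 93.67 shift [0.0062 0.001  0.0304] dist 0.031 turn 0.02 F [-0.1 -0.8 -0.8]
scene (array([ 0.5157, -0.0364]), array([0.1254, 0.0903]), 1.7055221796035767, 1461) [ 0.0022 -0.22  ]
top (array([ 0.5131, -0.0349]), array([0.1207, 0.0895]), 1.7955180406570435, 1504) [-0.0003 -0.2183]
```

View pics/scened.png

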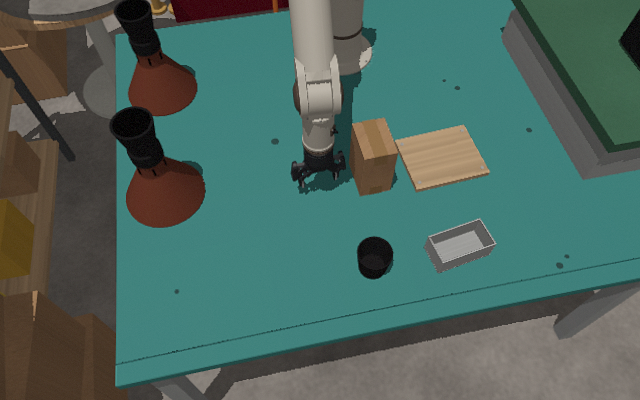

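The carton stands at (373,157) in the scene view, now only 1.9° off the board's axis. The gripper is behind it at (318,165).

Call:
step_arm:
  rows:
    - [0.085,[0,0,0.015],0]
    - [0.085,[0.006,0,0.03],0]
    - [0.085,[0.016,0,0.031],0]
    - [0.085,[0.026,0,0.031],0]
    - [0.085,[0.032,0,0.031],0]

```text
t: 8.3
tcp_pos: [0.5274, -0.1533, 0.0257]
tcp_rot: [-0.0, 0.684, 0.73, 0.0]
wrist_force: [0.4, -0.6, -0.4]
gripper_width: 0.996
```

Call:
step_arm:
  rows:
    - [0.085,[0.003,0,0],0]
    - [0.085,[0.006,0,0],0]
    - [0.085,[0.009,0,0],0]
    - [0.085,[0.012,0,0],0]
    - [0.085,[0.015,0,0],0]

```text
t: 8.8
tcp_pos: [0.5266, -0.141, 0.026]
tcp_rot: [0.0, 0.685, 0.729, 0.0]
wrist_force: [0.1, -2.2, 0.8]
gripper_width: 0.999
```

```bash
cat > look.py <<'E'
import sys
from h import *
gob(0.004,-.277,.025,93.65)
for n in sys.argv[2:]:
    im,d,p=shot(n,n+sys.argv[1]); P=cloud(p,d); w,r=boardmask(im,P)
    m=r&(P[...,2]>.16)&(P[...,2]<.22)&w
    if m.sum()<50: print(n,'no top'); continue
    c=big(m); rc=rect(P,c); q=rc[0]-BC; print(n,rc,np.round([q@BX,q@BY],4),'z',np.round(np.percentile(P[c][:,2],[1,99]),3))
E
python3 look.py e scene top
```

```text
board x,s now [ 0.0064 -0.325 ]
t 8.8 at [ 0.5266 -0.141   0.026 ] ang 93.58 shift [ 0.048  -0.0025  0.001 ] dist 0.048 turn -0.07 F [ 0.1 -2.2  0.8]
scene (array([ 0.5143, -0.024 ]), array([0.1251, 0.093 ]), 3.4234378337860107, 1454) [ 0.0016 -0.2075] z [0.162 0.183]
top (array([ 0.5117, -0.0209]), array([0.119 , 0.0865]), 2.476271629333496, 1396) [-0.0008 -0.2043] z [0.173 0.185]
```

View pics/scenee.png

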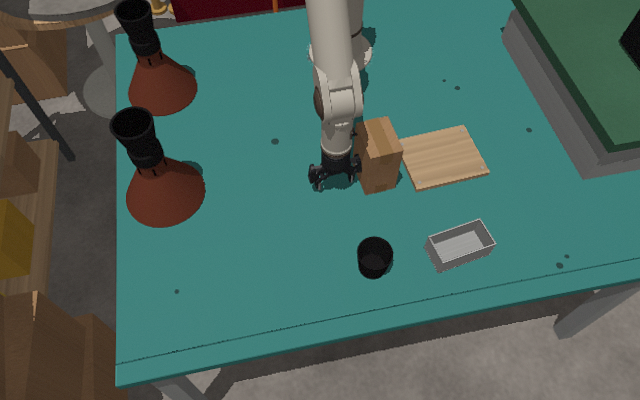

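```bash
cat >> h.py <<'E'
def tilt(tag):
    z=np.load(f'pics/{tag}.npz'); P=cloud(z,z['d']); w,r=boardmask(z['im'],P)
    m=big(r&(P[...,2]>.168)&(P[...,2]<.22)&w); m=cv2.erode(m.astype(np.uint8),np.ones((5,5)))>0; q=P[m]
    A=np.c_[(q[:,:2]-BC)@np.c_[BX,BY],np.ones(len(q))]
    for _ in range(3):
        c=np.linalg.lstsq(A,q[:,2],rcond=None)[0]; e=abs(A@c-q[:,2]); k=e<.004; A=A[k];q=q[k]
    print(tag,'slope x,s (deg)',np.round(np.degrees(np.arctan(c[:2])),2))
E
python3 -c "
from h import *
for t in ('top0','scened','topd','scenee','tope'): tilt(t)"
```

```text
top0 slope x,s (deg) [0.4  0.09]
scened slope x,s (deg) [ 0.4  -0.22]
topd slope x,s (deg) [-0.12 -0.02]
scenee slope x,s (deg) [ 0.44 -0.43]
tope slope x,s (deg) [ 0.07 -0.04]
```

The carton now slides upright; the fitted top plane has no slope. I'll continue.

Call:
step_arm:
  rows:
    - [0.085,[0.006,-0.001,0],0]
    - [0.085,[0.012,-0.002,0],0]
    - [0.085,[0.018,-0.002,0],0]
    - [0.085,[0.024,-0.002,0],0]
    - [0.085,[0.029,-0.002,0],0]

```text
t: 9.4
tcp_pos: [0.5223, -0.1108, 0.0257]
tcp_rot: [-0.0, 0.684, 0.729, -0.0]
wrist_force: [0.3, -1.9, 1.4]
gripper_width: 0.996
```

```bash
python3 look.py f scene top; python3 -c "
from h import *
tilt('topf')"
```

```text
board x,s now [ 0.0041 -0.2947]
t 9.4 at [ 0.5223 -0.1108  0.0257] ang 93.66 shift [ 0.0177 -0.0001  0.0007] dist 0.018 turn 0.01 F [ 0.3 -1.9  1.4]
scene (array([0.509 , 0.0059]), array([0.1257, 0.0924]), 4.521831512451172, 1453) [-0.0018 -0.1773] z [0.161 0.183]
top (array([0.5074, 0.0112]), array([0.118 , 0.0855]), 4.104255199432373, 1351) [-0.0031 -0.172 ] z [0.173 0.185]
topf slope x,s (deg) [-0.32 -0.24]
```

Call:
step_arm:
  rows:
    - [0.085,[0.004,0,0],0]
    - [0.085,[0.008,0,0],0]
    - [0.085,[0.012,0,0],0]
    - [0.085,[0.015,0,0],0]
    - [0.085,[0.016,0,0],0]

```text
t: 10.0
tcp_pos: [0.5214, -0.0952, 0.0257]
tcp_rot: [-0.0, 0.684, 0.729, 0.0]
wrist_force: [0.8, -2.0, 0.3]
gripper_width: 0.996
```

```bash
python3 look.py g scene top; python3 -c "
from h import *
tilt('topg')
z=np.load('pics/sceneg.npz'); cv2.imwrite('pics/s5c.png',cv2.resize(z['im'][90:220,310:500,::-1],None,fx=4,fy=4))"
```

```text
board x,s now [ 0.0042 -0.279 ]
t 10.0 at [ 0.5214 -0.0952  0.0257] ang 93.65 shift [ 0.002  -0.0002  0.0007] dist 0.002 turn 0.0 F [ 0.8 -2.   0.3]
scene (array([0.5082, 0.0215]), array([0.1261, 0.09  ]), 3.604559898376465, 1438) [-0.0016 -0.1617] z [0.161 0.183]
top (array([0.5068, 0.028 ]), array([0.1186, 0.0832]), 4.235700607299805, 1304) [-0.0026 -0.1552] z [0.173 0.185]
topg slope x,s (deg) [-0.08 -0.18]
```

View pics/s5c.png

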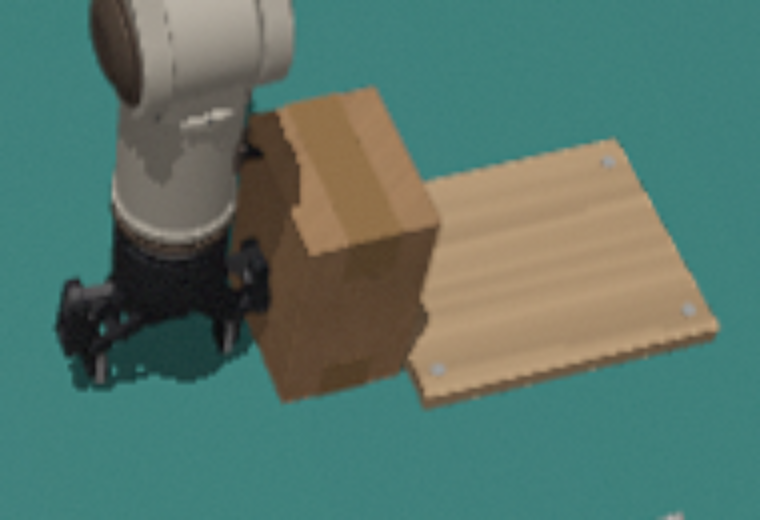

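The carton is nearly butted: its lower front edge at (408,365) in the crop meets the board's corner at (425,400). I'll nudge it the last 3 mm and pause.

Call:
step_arm:
  rows:
    - [0.085,[0.0015,0,0],0]
    - [0.085,[0.003,0,0],0]
    - [0.085,[0.003,0,0],0]
    - [0.085,[0.003,0,0],0]
    - [0.085,[0.003,0,0],0]

```text
t: 10.6
tcp_pos: [0.5214, -0.0926, 0.0258]
tcp_rot: [-0.0, 0.684, 0.729, 0.0]
wrist_force: [-0.5, -1.4, 0.1]
gripper_width: 0.996
```

Call:
step_arm:
  rows:
    - [0.085,[-0.01,0,0],0]
    - [0.085,[-0.025,0,0],0]
    - [0.085,[-0.03,0,0],0]
    - [0.085,[-0.03,0,0],0]

```text
t: 11.0
tcp_pos: [0.5232, -0.1249, 0.0257]
tcp_rot: [0.0, 0.686, 0.728, -0.0]
wrist_force: [0.1, 0.3, -0.1]
gripper_width: 0.996
```

```bash
python3 look.py h scene top; python3 -c "
from h import *
tilt('toph');tilt('sceneh')
z=np.load('pics/sceneh.npz'); cv2.imwrite('pics/s6c.png',cv2.resize(z['im'][90:220,310:500,::-1],None,fx=4,fy=4))"
```

```text
board x,s now [ 0.004  -0.3088]
t 11.0 at [ 0.5232 -0.1249  0.0257] ang 93.43 shift [ 0.0318 -0.0001  0.0007] dist 0.032 turn -0.22 F [ 0.1  0.3 -0.1]
scene (array([0.5086, 0.0238]), array([0.1265, 0.0913]), 4.777065753936768, 1451) [-0.0011 -0.1595] z [0.161 0.183]
top (array([0.5073, 0.0249]), array([0.1194, 0.0921]), 4.874837398529053, 1562) [-0.0023 -0.1583] z [0.165 0.185]
toph slope x,s (deg) [-0.29 -0.5 ]
sceneh slope x,s (deg) [ 0.54 -0.33]
```

View pics/s6c.png

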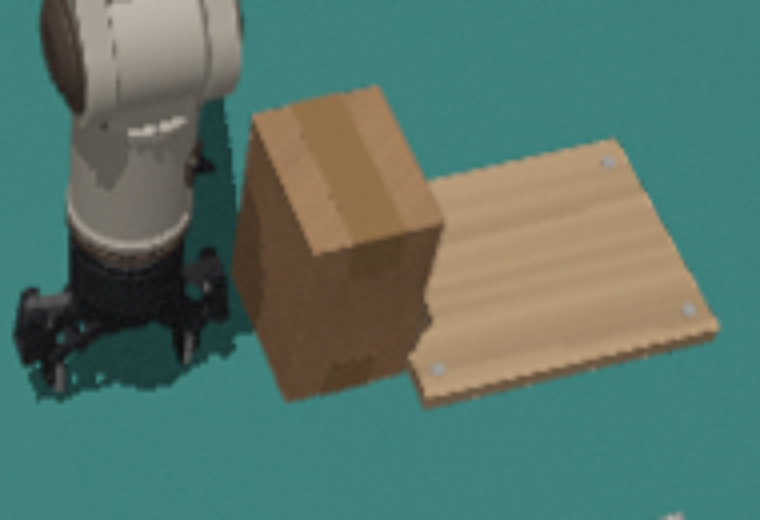

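The carton is upright and square against the board end: centre at s = -0.158 m, 1° off, with no tilt. Step 1 should be met. Next I'll raise the gripper and push near the top.

Call:
step_arm:
  rows:
    - [0.085,[0,0,-0.04],0]
    - [0.085,[0,0,-0.08],0]
    - [0.085,[0.005,-0.003,-0.096],0]
    - [0.085,[0.015,-0.005,-0.096],0]
    - [0.085,[0.025,-0.005,-0.096],0]

```text
t: 11.6
tcp_pos: [0.5162, -0.0972, 0.1217]
tcp_rot: [-0.0, 0.684, 0.729, -0.0]
wrist_force: [-0.4, 1.0, -0.6]
gripper_width: 0.995
```

Call:
step_arm:
  rows:
    - [0.085,[0.006,0,0],0]
    - [0.085,[0.012,0,0],0]
    - [0.085,[0.018,0,0],0]
    - [0.085,[0.024,0,0],0]
    - [0.085,[0.03,0,0],0]

```text
t: 12.1
tcp_pos: [0.5147, -0.0677, 0.1215]
tcp_rot: [-0.0, 0.684, 0.729, -0.0]
wrist_force: [0.2, -0.9, 1.1]
gripper_width: 0.996
```

```bash
python3 -c "
from h import *
gob(0,-.19,.122,93.65)
shot('scene','s7')
z=np.load('pics/s7.npz'); cv2.imwrite('pics/s7c.png',cv2.resize(z['im'][90:220,310:500,::-1],None,fx=4,fy=4))"
```

```text
board x,s now [-0.0008 -0.2511]
t 12.1 at [ 0.5147 -0.0677  0.1215] ang 93.61 shift [ 0.0611  0.0008 -0.0005] dist 0.061 turn -0.04 F [ 0.2 -0.9  1.1]
```

View pics/s7c.png

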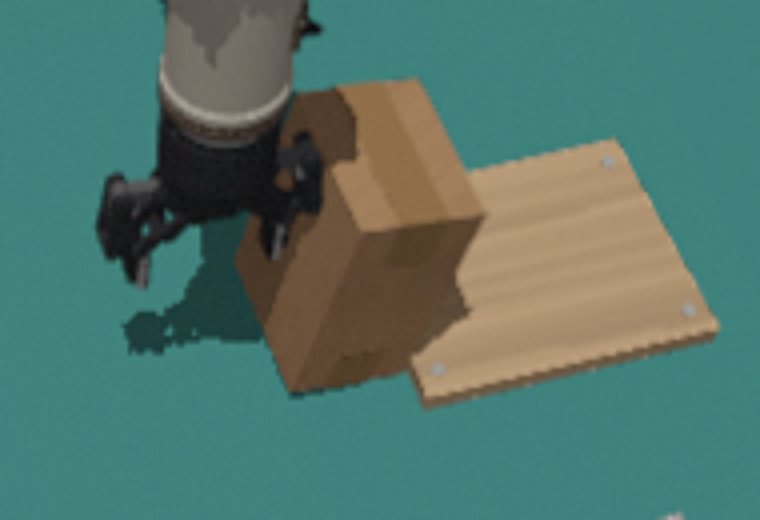

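The carton is tipping cleanly about the board end, with the knuckle near its top at (310,165). I'll continue.

Call:
step_arm:
  rows:
    - [0.085,[0.008,0,0],0]
    - [0.085,[0.016,0,0],0]
    - [0.085,[0.024,0,0],0]
    - [0.085,[0.032,0,0],0]
    - [0.085,[0.04,0,0],0]

```text
t: 12.65
tcp_pos: [0.5123, -0.0274, 0.1219]
tcp_rot: [0.0, 0.684, 0.729, 0.0]
wrist_force: [-0.2, -1.5, 1.9]
gripper_width: 1.0
```

```bash
python3 -c "
from h import *
gob(0,-.19,.122,93.65)
shot('scene','s8')
z=np.load('pics/s8.npz'); cv2.imwrite('pics/s8c.png',cv2.resize(z['im'][90:220,310:500,::-1],None,fx=4,fy=4))"
```

```text
board x,s now [-0.0006 -0.2108]
t 12.65 at [ 0.5123 -0.0274  0.1219] ang 93.64 shift [ 0.0208  0.0006 -0.0001] dist 0.021 turn -0.01 F [-0.2 -1.5  1.9]
```

View pics/s8c.png

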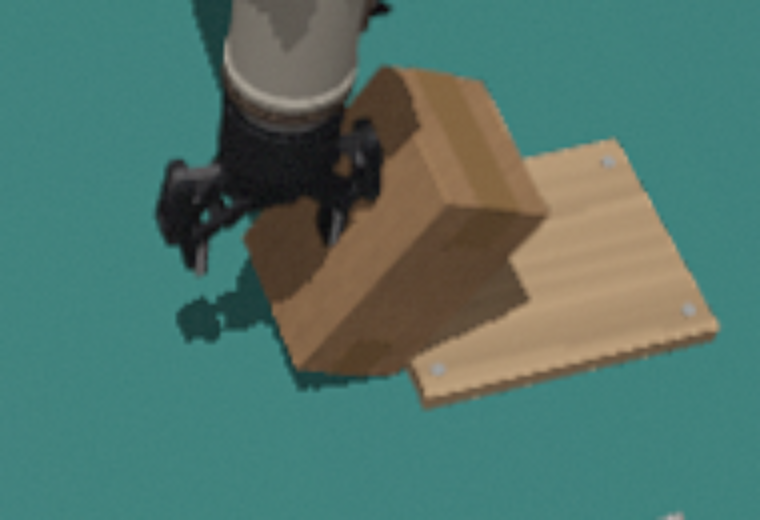

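The tilt is about 28° and it still pivots at the board end near (410,370). I'll keep going.

Call:
step_arm:
  rows:
    - [0.085,[0.008,0,-0.001],0]
    - [0.085,[0.016,0,-0.002],0]
    - [0.085,[0.024,0,-0.003],0]
    - [0.085,[0.03,0,-0.004],0]
    - [0.085,[0.034,0,-0.004],0]

```text
t: 13.2
tcp_pos: [0.5102, 0.0066, 0.1259]
tcp_rot: [0.0, 0.684, 0.729, 0.0]
wrist_force: [-0.1, -0.7, -0.2]
gripper_width: 0.996
```

```bash
python3 -c "
from h import *
gob(0,-.19,.122,93.65)
shot('scene','s9')
z=np.load('pics/s9.npz'); cv2.imwrite('pics/s9c.png',cv2.resize(z['im'][90:220,310:500,::-1],None,fx=4,fy=4))"
```

```text
board x,s now [-0.0006 -0.1767]
t 13.2 at [0.5102 0.0066 0.1259] ang 93.67 shift [-0.0133  0.0006  0.0039] dist 0.014 turn 0.02 F [-0.1 -0.7 -0.2]
```

View pics/s9c.png

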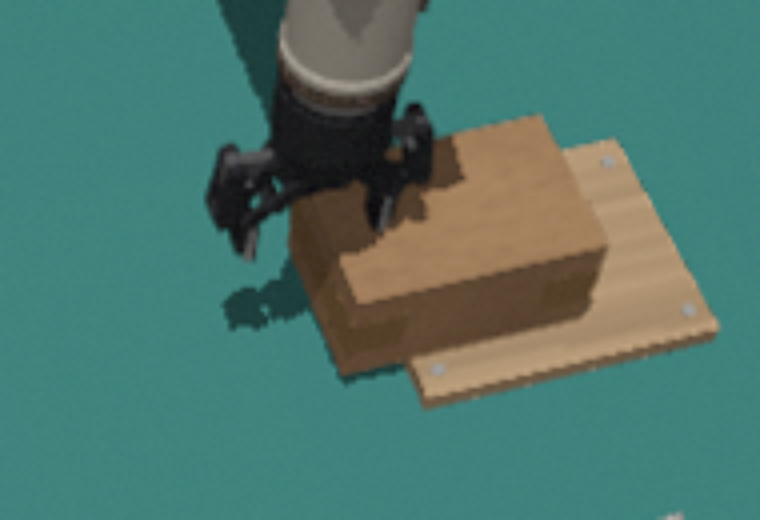

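The carton lies on the board on its broad side, overhanging the near end at (345,370). I'll back off and measure.

Call:
step_arm:
  rows:
    - [0.085,[-0.005,0,-0.01],0]
    - [0.085,[-0.04,0,-0.01],0]
    - [0.085,[-0.08,0,-0.01],0]
    - [0.085,[-0.125,0,-0.01],0]
    - [0.085,[-0.125,0,-0.01],0]

```text
t: 13.75
tcp_pos: [0.5178, -0.1284, 0.1364]
tcp_rot: [0.002, 0.688, 0.725, -0.001]
wrist_force: [-0.2, -0.4, 0.1]
gripper_width: 0.995
```

```bash
cat > look2.py <<'E'
import sys
from h import *
gob(0,-.27,.05,93.65)
for n in sys.argv[2:]:
    im,d,p=shot(n,n+sys.argv[1]); P=cloud(p,d); w,r=boardmask(im,P)
    c=big(r&(P[...,2]>.097)&(P[...,2]<.12)&w); rc=rect(P,c); q=rc[0]-BC; print(n,rc,'x,s',np.round([q@BX,q@BY],4),'medz',np.round(np.median(P[c][:,2]),3))
E
python3 look2.py i scene top
```

```text
board x,s now [-0.0016 -0.3119]
t 13.75 at [ 0.5178 -0.1284  0.1364] ang 92.98 shift [0.0423 0.0011 0.0862] dist 0.096 turn -0.67 F [-0.2 -0.4  0.1]
scene (array([0.5022, 0.1116]), array([0.1256, 0.1856]), 3.5864946842193604, 2454) x,s [-0.0019 -0.0714] medz 0.106
top (array([0.5009, 0.1106]), array([0.1188, 0.1815]), 3.584000587463379, 2683) x,s [-0.0032 -0.0723] medz 0.107
```

View pics/topi.png

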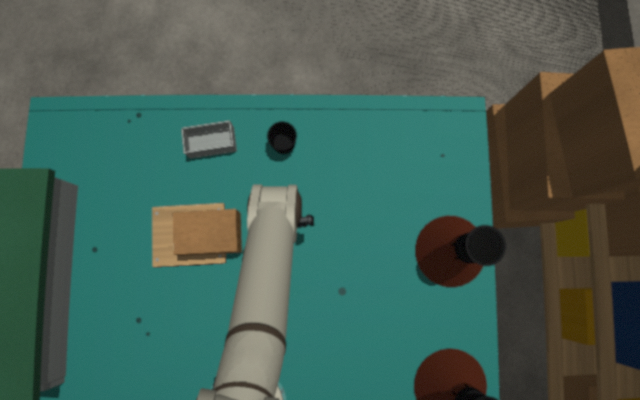

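The top view shows the carton lying at (206,231) on the board. Its centre is at s = -72 mm, x = -3 mm, and it is straight to within 0.1°. I'll push it 72 mm along the board.

Call:
step_arm:
  rows:
    - [0.085,[0.0,0,0.04],0]
    - [0.085,[0.01,0,0.08],0]
    - [0.085,[0.03,0,0.096],0]
    - [0.085,[0.05,0,0.096],0]
    - [0.085,[0.065,0,0.096],0]

```text
t: 14.35
tcp_pos: [0.5133, -0.0512, 0.0393]
tcp_rot: [-0.001, 0.683, 0.73, 0.0]
wrist_force: [1.8, -10.0, 0.4]
gripper_width: 0.997
```

```bash
python3 -c "
from h import *
gob(-.003,-.1655,.04,93.65)"
```

```text
board x,s now [-0.0012 -0.2346]
t 14.35 at [ 0.5133 -0.0512  0.0393] ang 93.79 shift [ 0.0691 -0.0017 -0.0006] dist 0.069 turn 0.14 F [  1.8 -10.    0.4]
```

Call:
step_arm:
  rows:
    - [0.085,[0.0,0,0],0]
    - [0.085,[0.002,0,0],0]

```text
t: 14.55
tcp_pos: [0.5145, -0.0522, 0.0405]
tcp_rot: [0.001, 0.684, 0.729, 0.0]
wrist_force: [0.0, 0.1, -0.5]
gripper_width: 0.997
```

Call:
step_arm:
  rows:
    - [0.085,[0.003,0,0],0]
    - [0.085,[0.006,0,0],0]
    - [0.085,[0.009,0,0],0]
    - [0.085,[0.012,0,0],0]
    - [0.085,[0.015,0,0],0]

```text
t: 15.05
tcp_pos: [0.5129, -0.0376, 0.0399]
tcp_rot: [0.0, 0.685, 0.729, -0.0]
wrist_force: [0.3, -3.1, 0.7]
gripper_width: 0.999
```

```bash
python3 look2.py j scene top
```

```text
board x,s now [-0.0006 -0.221 ]
t 15.05 at [ 0.5129 -0.0376  0.0399] ang 93.57 shift [-0.049   0.0007 -0.0101] dist 0.05 turn -0.08 F [ 0.3 -3.1  0.7]
scene (array([0.5026, 0.1239]), array([0.125 , 0.1872]), 4.607245445251465, 2411) x,s [-0.0007 -0.0592] medz 0.106
top (array([0.4994, 0.1467]), array([0.1215, 0.1434]), 4.267443656921387, 2014) x,s [-0.0024 -0.0362] medz 0.107
```

Call:
step_arm:
  rows:
    - [0.085,[0.004,0,0],0]
    - [0.085,[0.009,0,0],0]
    - [0.085,[0.014,0,0],0]
    - [0.085,[0.019,0,0],0]
    - [0.085,[0.024,0,0],0]

```text
t: 15.65
tcp_pos: [0.5111, -0.0125, 0.0397]
tcp_rot: [-0.0, 0.684, 0.729, -0.0]
wrist_force: [-0.4, -2.5, 0.9]
gripper_width: 0.993
```

Call:
step_arm:
  rows:
    - [0.085,[0.005,0,0],0]
    - [0.085,[0.01,0,0],0]
    - [0.085,[0.015,0,0],0]
    - [0.085,[0.018,0,0],0]
    - [0.085,[0.02,0,0],0]

```text
t: 16.15
tcp_pos: [0.51, 0.0072, 0.0397]
tcp_rot: [-0.0, 0.684, 0.729, -0.0]
wrist_force: [-0.1, -2.4, -0.3]
gripper_width: 0.995
```

```bash
python3 look2.py k scene
```

```text
board x,s now [-0.0008 -0.1761]
t 16.15 at [0.51   0.0072 0.0397] ang 93.65 shift [-0.0939  0.0008 -0.0103] dist 0.094 turn -0.0 F [-0.1 -2.4 -0.3]
scene (array([0.4986, 0.1701]), array([0.1251, 0.1861]), 4.149819850921631, 2369) x,s [-0.0017 -0.0128] medz 0.106
```

View pics/scenek.png

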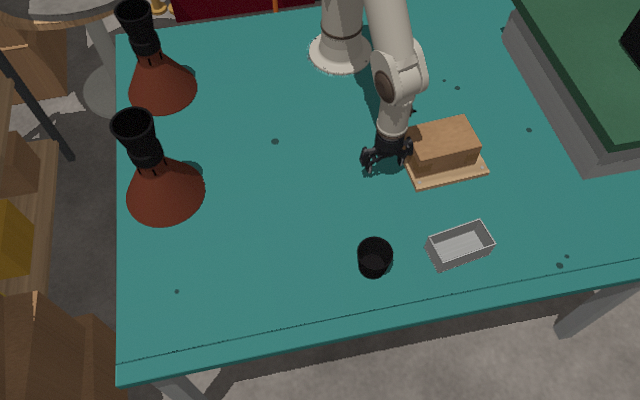

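The carton lies straight on the board at (446,148), about 13 mm short of the centre. I'll push 12 mm more.

Call:
step_arm:
  rows:
    - [0.085,[0.004,0,0],0]
    - [0.085,[0.008,0,0],0]
    - [0.085,[0.011,0,0],0]
    - [0.085,[0.012,0,0],0]
    - [0.085,[0.012,0,0],0]

```text
t: 16.7
tcp_pos: [0.5093, 0.0193, 0.0398]
tcp_rot: [-0.0, 0.684, 0.729, 0.0]
wrist_force: [-0.6, 0.5, -0.4]
gripper_width: 0.996
```

Call:
step_arm:
  rows:
    - [0.085,[-0.01,0,0],0]
    - [0.085,[-0.04,0,0],0]
    - [0.085,[-0.08,0,-0.02],0]
    - [0.085,[-0.13,0,-0.05],0]
    - [0.085,[-0.16,0,-0.08],0]

```text
t: 17.2
tcp_pos: [0.5179, -0.1433, 0.1192]
tcp_rot: [-0.001, 0.685, 0.729, -0.001]
wrist_force: [1.1, -1.3, 0.3]
gripper_width: 0.991
```

```bash
python3 look2.py l scene top; python3 - <<'E'
from h import *
z=np.load('pics/topl.npz'); P=cloud(z,z['d']); w,r=boardmask(z['im'],P)
x,y=P[...,0],P[...,1]
for k,m in (('pan/cup',r&(P[...,2]>.03)&(P[...,2]<.1)&~w&(x>.68)),):
    nn,l,st,ce=cv2.connectedComponentsWithStats(m.astype(np.uint8))
    for i in range(1,nn):
        if st[i,4]>80: print(rect(P,l==i))
E
```

```text
board x,s now [-0.0024 -0.3268]
t 17.2 at [ 0.5179 -0.1433  0.1192] ang 93.55 shift [0.0568 0.0025 0.0692] dist 0.09 turn -0.1 F [ 1.1 -1.3  0.3]
scene (array([0.497, 0.181]), array([0.126 , 0.1827]), 4.653405666351318, 2405) x,s [-0.0026 -0.0018] medz 0.106
top (array([0.4956, 0.1827]), array([0.1216, 0.1812]), 3.832726240158081, 2663) x,s [-0.0039 -0.0001] medz 0.107
(array([0.7907, 0.1267]), array([0.0831, 0.1512]), 8.543146133422852, 619)
(array([ 0.7878, -0.0989]), array([0.088 , 0.0879]), 60.74931335449219, 410)
```

View pics/topl.png

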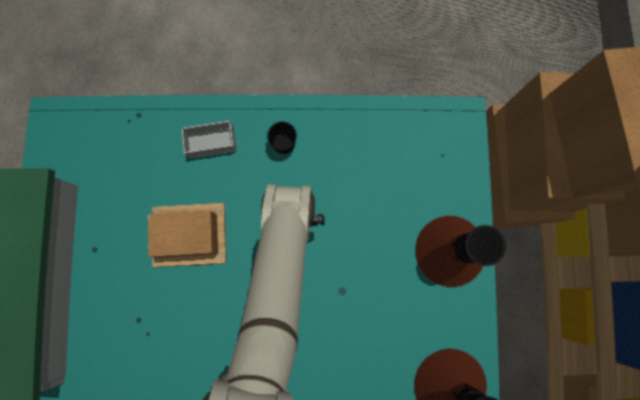

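The carton is centred and straight at (182,232), the apparent offset being parallax from its height. The cup and pan are unmoved and the gripper is clear. I'll let the arm settle and hand the job in.

Call:
step_arm:
  rows:
    - [0.085,[0,0,0],0]
    - [0.085,[0,0,0],0]
    - [0.085,[0,0,0],0]
    - [0.085,[0,0,0],0]

```text
t: 17.7
tcp_pos: [0.5189, -0.139, 0.1185]
tcp_rot: [-0.001, 0.684, 0.73, -0.0]
wrist_force: [0.9, -0.5, -0.0]
gripper_width: 0.991
```

```bash
python3 -c "
from h import *
order.sign_off(); print(sensors.read_state()['t'])"
```

```text
the job is handed in; nothing more can be done
the job is handed in; nothing more can be done
```

The carton now lies flat, straight and centred on the board, and I handed the job in at about 17.7 s. I slid it upright until it was about 3 mm from the board's end, paused, and tipped it over that end by pushing near its top. Then I pushed it about 72 mm along the board.

**Last checks, before hand-in:**
- **Position:** the carton's middle is 0 to 2 mm off lengthways and 3 to 4 mm off sideways. It is turned 1° or less from the board.
- **Surroundings:** the cup and pan are within about 1 mm of where they started. I did not measure the lamp, but it looks unmoved in the pictures and the arm never went near it.
- **Robot:** the gripper stands well clear of the carton.

**What did not go smoothly:**
- **First push:** with the fingers across the face it was too high and tilted the carton instead of sliding it. I backed off, it stood upright again, and I pushed lower with the outer side of one opened finger.
- **Contact force:** one contact on the lying carton was brisker than I meant, with about 10 N at the wrist against the 20 N limit. The other pushing readings were about 3 N or less.

The two cameras disagreed by up to about 2 mm and 1°, well inside the tolerances.

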